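Back the ring indexing stand up one notch

ROBOT

A 6-joint arm with a two-finger parallel gripper is mounted at the origin on the work surface. World frame = base frame: x ahead of the robot, y to its left, z up, the work surface at z = 0. Lengths are in mm, angles in rad, forces in N, time in s.
With the tool pointing down it reaches from about 275 to 1000 mm from the base axis. Payload 8.4 kg.
Tool frame: the origin (TCP) lies at the very end of the fingers, on their centre line; the grasp point (between the pads) lies 19 mm behind it; z points along the fingers, y is the direction in which the jaws open and shut (so a half turn about z gives the same grasp; the last joint's range is limited). The gripper opens to 85 mm and grips with 20 to 120 N. Pads are 22 mm wide; open, the fingers measure 114 mm over their backs; the gripper's body (76 mm by 85 mm) begins 54 mm behind the grasp point. The pads swing forward as they close: fully open they stand 13 mm farther back than shut.
Start: joints at [-1.204, 0.353, 1.633, -0, 1.155, -0.002], TCP at [225.309, -582.978, 231.281] pointing down, gripper open.
Joint ranges: [-2.63, 2.63], [-0.92, 2.1], [0.06, 2.66], [-1.3, 4.44], [0, 2.69], [-3.02, 3.02]. Speed limits (rad/s): [2.22, 2.22, 2.79, 3.14, 3.14, 3.14].

INTERFACE

Orientations are given as [roll, pitch, yaw] about the fixed x, y, z axes, in that order (R = Rz(yaw) Ry(pitch) Rx(roll)).
In Python, from rig import sense, grab_frame, get_calibration, sign_off, boxes_of, trace gives the robot as it stands.
- The arm moves only by the tool servo_tool, never from a script. Its argument "rows" is a list of rows, each a list of 3 entries, a list of its own where there are three numbers: the finger opening in mm, from 0 to 85.4, then the shift along the tool's x, y, z in mm, then the turn, a rotation vector about the tool's x, y, z in degrees. A call has 1 to 8 rows; each row shifts and turns the commanded pose from where the row before left it, along the tool's axes as they then stand; what a row does not reach is not made up. A row lasts 1/8 s, in which the tool goes at most 62.5 mm and 10.7 degrees, less where a joint would pass 70% of its speed; a pose out of reach is approached as far as the arm can. A call is refused whole if a number of a shift passes 62.5 or a number of a turn 10.7, either way. A call with a gripper value outside its range is refused whole. The fingers move at their own pace and stop on an object; "force" is the grip in N (left out, the last holds). Time passes only in rows, so rows that do not move let the fingers close. It gives the time, the measured TCP pose, the force and the opening at its end, in the units of the state.
- sense(): the state, without advancing time (a new reading comes with each control period).
- grab_frame(name): name is "scene" or "top" or "wrist"; returns the picture (384x512x3 uint8, blue, green, red); there is no depth.
- get_calibration(name): a dict with "intrinsics" (3x3 intrinsics, pixels), "world_to_cam" (4x4, takes a point from world to camera coordinates). Camera axes: x right, y down, z forward; pixel columns grow to the right and rows downward; lengths in mm; the calibration is good to about 2 mm. A picture is of the moment at which its call begins: read the wrist's pose just before it. get_calibration takes no time and is no camera call; for the wrist camera it gives the pose at the moment of the call.
- sign_off(): hands the job in, once; it reports no verdict.
Trained networks look in the newest picture that a camera, given by its name, has taken for a name from the list of things; names that differ only in an ending like _2 or _b are one class to them, and where a whole thing is asked for, a point or a joint stands for the part that bears it (a point fixed in the world has none). Each returns a list of dicts, best first, with "conf" (0 to 1); they miss things now and then, are a little off and sometimes report something else, mostly with a low value. They report only what shows in the picture. A call takes as long as a camera call. They do not tell look-alikes from the thing itself.
- boxes_of(camera, thing): "centre" ([x, y, z] in mm, in the coordinates of the camera as it stood for that picture, good to about 4 mm: the middle of the surface that is visible of it).
- trace(camera, thing): "mask" (384x512 bool, what is visible of it).
The state is a dict: "clock": time; "qpos": joint angles; "qvel": joint speeds; "joint_efforts": joint torques, N m; "eef_pos": TCP position; "tcp_rot": TCP orientation; "contact_force": force on the tool from outside, world axes, zero at the start; "wrist_torque": the same for the moment, N m; "opening": opening from 0.0 (shut) to 1.0 (fully open).
Only numpy, scipy, OpenCV 4.12 (cv2) and the standard library are available. Lean on these libraries where they do the work, as an engineer would, in place of code of your own. Each camera call takes 0.05 s, during which the arm holds its last target. There are 200 camera calls.

TASK

The ring on the indexing stand was turned one notch too far. With a fingertip lift the ratchet pawl by its upright tab and throw it back until it stays open, push the wheel by its peg backward (clockwise seen from above, the way the pawl blocks) by one notch, then tip the pawl over again so that it drops fully into the new notch. Pick nothing up: the ring stays down on its seat on the wheel, and the spare ring, the paper-wrapped disc and the caliper stay where they lie.

Things in the scene. Friction and masses are not known exactly. Their poses are not given: they have to be found in the camera images.
- stand: Fixed grey base plate (190 x 270 x 14 mm) of the indexing stand. Origin on the desk below the wheel's upright axis; x, y along the plate's sides, z up. The pawl's bracket is on its +y side, reaching 76 mm above the desk. The stand's place and yaw vary.
- wheel_center (a point): On the wheel's axis, at its upper face, 50 mm above the desk. The bare-metal wheel is 184 mm across; 12 saw teeth stand 12 mm up (tops 62 mm above the desk) 68 to 92 mm from the axis, 22 mm wide notches between them, one every 30 degrees. Each tooth is upright on its clockwise side, a ramp on the other.
- wheel (a joint): Wheel angle in rad, counter-clockwise from above positive, within 0.06 of 0 at the start. One notch back is -0.524. With the pawl down in a notch it has 0.09 rad of play either side of that; clockwise is then blocked, counter-clockwise the ramps lift the pawl. Slight friction (1.5 N at the peg), stays where left. Stops at -1.4 and 1.4.
- peg_top (a point): Top centre of the wheel's one upright round push peg: dark steel, 12 mm diameter, 58 mm from the wheel's axis, 60 mm tall above the wheel's upper face (top 110 mm above the desk). At wheel angle 0 it is on the stand's -y side, opposite the pawl.
- pawl_hinge (a point): Middle of the pawl's level hinge pin, in the bracket on the stand's +y side, 112 mm from the wheel's axis, 66 mm above the desk. The pin runs along the stand's x axis.
- pawl (a joint): Pawl angle in rad: 0 = down, nose fully in a notch; grows as the nose lifts and the pawl swings up and outward, away from the wheel; 1.45 = thrown back on its stop. No spring: let go below about 1.0 it falls back to the wheel, beyond that it falls outward and stays. The nose (7 mm wide, 31 mm from the hinge) clears the teeth from 0.45.
- tab_top (a point): Middle of the top edge of the pawl's finger tab, dark steel, 22 mm wide, 5 mm thick, 50 mm high. Pawl down: upright, 34 mm from the hinge towards the wheel's axis, top 50 mm above the hinge; pushed outward it lifts the pawl. Thrown back: this point is 46 mm outward of the hinge and 40 mm above it; pushed towards the wheel it closes.
- ring: Loose dark steel ring being inspected, 84 mm outside, 66 mm inside, 16 mm high, 0.25 kg, lying on the wheel around a low boss (56 mm diameter, 8 mm high). Origin at the centre of its underside. It rides along with the wheel and must not be lifted.
- spare_ring: Loose dark steel ring, 110 mm outside, 20 mm high, on the desk at the stand's left, farther from the robot. Origin at the centre of its underside. Leave alone.
- wrapped_disc: Loose paper-wrapped disc, 90 mm diameter, 22 mm high, on the desk at the stand's right. Origin at the centre of its underside. Leave alone.
- caliper: Loose dial caliper, 200 mm long, 18 mm high, lying on the desk at the stand's left, nearer the robot. Origin under the middle of its beam, x along the beam. Leave alone.
Mind the look-alikes: they are no part of the job. What is shaped like the ring but turquoise is not meant.

How it is judged (in metres and radians):
On the way, in this order (a step that is already met when the one before it is completed fails the run):
1. the pawl is thrown back and stays open, the wheel still in its notch (value of joint pawl above 1.2 rad and value of joint wheel between -0.2 and 0.2 rad), for 0.2 s.
2. the wheel is one notch back (value of joint wheel between -0.66 and -0.39 rad), for 0.2 s.
At the end, for the whole second after the job is handed in: The wheel is at rest one notch back (joint -0.66 to -0.39), the pawl is fully down in that notch (joint below 0.08), and the ring lies flat on its seat on the wheel (within 12 mm of the axis, no more than 6 mm up) (all of step 2 and value of joint pawl below 0.08 rad and velocity of joint wheel between -0.05 and 0.05 rad/s and height (world z) of ring below 0.056 m and horizontal distance between ring and wheel_center below 0.012 m); the robot touches nothing.
It fails at once if the ring on the wheel is lifted or pushed off its seat (height (world z) of ring above 0.062 m or horizontal distance between ring and wheel_center above 0.015 m).
It fails at once if the spare ring, the wrapped disc or the caliper is moved more than 20 mm (distance of any of spare_ring, wrapped_disc, caliper from where it was at the start of the episode above 0.02 m).
It also fails if it takes over 54 s, if anything falls off the work surface, if the arm or the gripper's body presses on something with over 40 N, if the wrist force passes 120 N, or if a joint passes its speed limit or range.

## Working session

There is one attempt and no reset: what is moved stays moved. The work goes in short steps, Python scripts to look and compute and a tool call to move; the robot and the scene stay as the last step left them, time stands still between calls to the robot, and variables do not carry over. Pictures are saved under pics/ and viewed, about 8 in all and at most 12, crops included, and the job is handed in when it is done.

Besides the shell and the picture viewer there is one more tool, called after ">>>" as name([rows], argument=value, ...), one row to a line, values as JSON. servo_tool: Moves the arm, as the interface text tells. Its arguments: {"type":"object","properties":{"rows":{"type":"array","items":{"type":"array"}},"force":{"type":"number"}},"required":["rows"]}

```bash
ls; mkdir -p pics
cat > h.py <<'E'
import numpy as np, cv2
from rig import *
def w(cam,p):
    M=np.array(get_calibration(cam)["world_to_cam"]); return (np.linalg.inv(M)@np.append(p,1))[:3]
def px(cam,P):
    c=get_calibration(cam); q=(np.array(c["world_to_cam"])@np.append(P,1))[:3]; q=np.array(c["intrinsics"])@q; return q[:2]/q[2]
def ray(cam,uv,z):
    c=get_calibration(cam); M=np.linalg.inv(np.array(c["world_to_cam"])); d=M[:3,:3]@np.linalg.inv(np.array(c["intrinsics"]))@np.array([*uv,1]); o=M[:3,3]
    return o+d*(z-o[2])/d[2]
E
python3 - <<'E'
from h import *
print(sense())
for c in("scene","top"):
    im=grab_frame(c); cv2.imwrite(f"pics/{c}0.png",im)
    print(c,"cam at",w(c,[0,0,0]).round())
    for t in("stand","wheel","peg_top","pawl","tab_top","pawl_hinge","ring","spare_ring","wrapped_disc","caliper"):
        try: print(t,[(round(b["conf"],2),w(c,b["centre"]).round().tolist(),px(c,w(c,b["centre"])).round().tolist()) for b in boxes_of(c,t)[:3]])
        except Exception as e: print(t,e)
E
```

```text
pics
{'clock': 0.0, 'qpos': array([-1.20442092e+00,  3.53635271e-01,  1.63413909e+00,  4.39531729e-05,
        1.15518378e+00, -2.37093684e-03]), 'qvel': array([ 0.00159527,  0.00053984, -0.00069502,  0.00296541,  0.00029326,
       -0.00077251]), 'joint_efforts': array([ 1.05173338e-03, -6.05251122e+01, -3.42070162e+01,  1.63199065e-04,
        9.29531758e-03, -2.27355406e-05]), 'eef_pos': array([ 225.13940413, -582.5345943 ,  230.5675971 ]), 'tcp_rot': array([-3.14022726e+00, -4.34245034e-05,  3.68728539e-01]), 'contact_force': array([-0.19324496, -0.30014114,  0.86050055]), 'wrist_torque': array([0.07808451, 0.00717092, 0.08227053]), 'opening': 0.9999606613288062}
scene cam at [1127.  239.  767.]
stand [(0.6, [565.0, 66.0, 38.0], [270.0, 240.0])]
wheel []
peg_top [(0.58, [539.0, 9.0, 51.0], [253.0, 223.0])]
pawl [(0.61, [551.0, 92.0, 69.0], [282.0, 231.0])]
tab_top [(0.52, [546.0, 89.0, 68.0], [281.0, 229.0])]
pawl_hinge [(0.88, [565.0, 63.0, 37.0], [269.0, 239.0])]
ring [(0.96, [529.0, 15.0, 64.0], [256.0, 218.0]), (0.87, [311.0, 152.0, 15.0], [323.0, 192.0])]
spare_ring [(0.95, 
[... 210 characters left out ...]
 401.   13. 1257.]
stand [(0.87, [526.0, 51.0, 54.0], [234.0, 166.0])]
wheel [(0.79, [518.0, 12.0, 51.0], [246.0, 168.0])]
peg_top [(0.69, [522.0, 14.0, 49.0], [245.0, 167.0]), (0.63, [548.0, 98.0, 70.0], [219.0, 159.0])]
pawl [(0.38, [555.0, 101.0, 73.0], [218.0, 156.0])]
tab_top [(0.46, [548.0, 96.0, 71.0], [219.0, 159.0])]
pawl_hinge [(0.83, [530.0, 52.0, 51.0], [233.0, 165.0])]
ring [(0.53, [306.0, 154.0, 16.0], [204.0, 235.0]), (0.49, [522.0, 15.0, 67.0], [245.0, 167.0])]
spare_ring [(0.61, [592.0, 417.0, 18.0], [122.0, 149.0]), (0.48, [519.0, 17.0, 48.0], [244.0, 168.0])]
wrapped_disc [(0.91, [524.0, -380.0, 21.0], [365.0, 166.0])]
caliper [(0.76, [427.0, 344.0, 10.0], [145.0, 199.0])]
```

Run:
```python
from h import *
a=cv2.imread("pics/top0.png")[110:260,170:320]; b=cv2.imread("pics/scene0.png")[150:300,190:340]
cv2.imwrite("pics/c0.png",np.hstack([cv2.resize(x,(400,400),interpolation=cv2.INTER_CUBIC) for x in(a,b)]))
```

```text
(no output)
```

View pics/scene0.png

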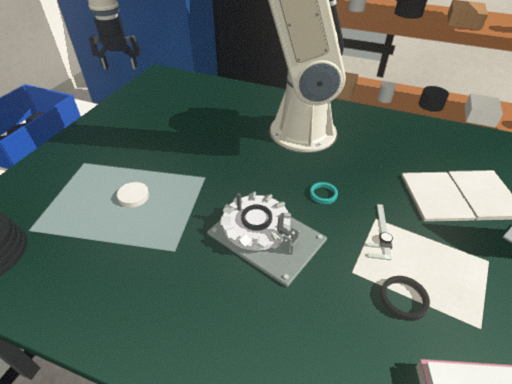

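View pics/c0.png

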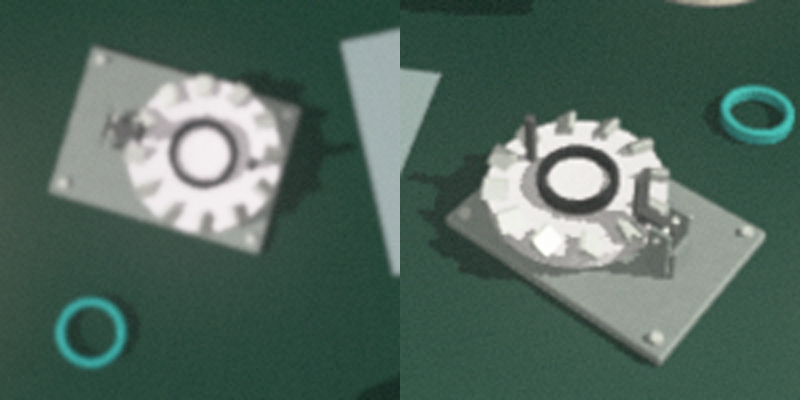

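The scene crop shows the stand with the black ring on the wheel at (256,218), the peg at about (239,200) and the pawl at about (283,228). Candidates for the ring:
- black ring on the wheel, (256,218): this is the one
- turquoise ring, (323,192): decoy
- spare ring, (406,297): leave alone

In the top view the peg stands at about (265,171) and the pawl at about (217,158).

Run:
```python
from h import *
C=np.array([ray("top",(170+x*.375,110+y*.375),14)[:2] for x,y in[(92,47),(300,107),(260,253),(50,190)]])
print(C.round(),[np.linalg.norm(C[i]-C[i-1]).round() for i in range(4)])
im=grab_frame("top"); 
r=[m["mask"] for m in trace("top","ring")]
for m in r+[m["mask"] for m in trace("top","wheel")]:
    p=np.argwhere(m)[:,::-1].astype(np.float32);(c,rad)=cv2.minEnclosingCircle(p); print(c,rad,ray("top",c,58).round(1))
for a,b in((0,1),(3,2)):
    d=C[a]-C[b]; print("yaw",np.degrees(np.arctan2(-d[0],d[1])))
print("peg",[ray("top",(170+x*.375,110+y*.375),z).round() for x,y,z in((250,162,50),(262,160,110))])
```

```text
[[ 659.  147.]
 [ 581. -110.]
 [ 400.  -57.]
 [ 482.  200.]] [np.float64(185.0), np.float64(269.0), np.float64(188.0), np.float64(270.0)]
(245.8303985595703, 165.1299591064453) 13.206753730773926 [527.7  12.2  58. ]
(203.72891235351562, 234.09036254882812) 13.887239456176758 [311.7 148.2  58. ]
(150.4375, 207.5) 30.607555389404297 [398.1 314.7  58. ]
(245.85958862304688, 167.28773498535156) 29.849653244018555 [520.8  12.2  58. ]
yaw -16.95896600823696
yaw -17.642695908144955
peg [array([510., -45.,  50.]), array([506., -56., 110.])]
```

>>> servo_tool([
  [0,[0,0,0],[0,0,-10.3]],
  [0,[0,0,0],[0,0,-10.3]],
  [0,[0,0,0],[0,0,-10.3]],
  [0,[0,0,0],[0,0,-10.3]],
  [0,[0,0,0],[0,0,-10.4]],
  [0,[55,6,0],[0,0,0]],
  [0,[55,6,0],[0,0,0]],
  [0,[55,6,0],[0,0,0]],
])

```text
clock: 2.25
eef_pos: [291.9, -429.3, 231.3]
tcp_rot: [3.141, 0.0, 1.269]
contact_force: [1.5, -0.4, 0.3]
opening: 0.0
```

>>> servo_tool([
  [0,[55,6,0],[0,0,0]],
  [0,[55,6,0],[0,0,0]],
  [0,[55,6,0],[0,0,0]],
  [0,[55,6,0],[0,0,0]],
  [0,[55,6,0],[0,0,0]],
  [0,[55,6,0],[0,0,0]],
  [0,[40,6,0],[0,0,0]],
  [0,[0,0,0],[0,0,0]],
])

```text
clock: 3.25
eef_pos: [442.4, -87.9, 231.5]
tcp_rot: [3.141, -0.0, 1.273]
contact_force: [-0.8, -0.8, -0.5]
opening: 0.001
```

Run:
```python
from h import *
s=sense();print(s["eef_pos"],s["tcp_rot"],s["clock"],s["contact_force"])
im=grab_frame("wrist"); cv2.imwrite("pics/w0.png",im)
print("cam at",w("wrist",[0,0,0]).round())
for t in("wheel","peg_top","pawl","tab_top","ring"):
    print(t,[(round(b["conf"],2),w("wrist",b["centre"]).round().tolist(),px("wrist",w("wrist",b["centre"])).round().tolist()) for b in boxes_of("wrist",t)[:3]])
c=np.array([521,12.5]);u=np.array([.297,.955])
for r,z in((0,50),(-58,110),(78,116),(112,66)):
    P=np.append(c+r*u,z); print(r,P.round(),px("wrist",P).round())
```

```text
[442.37082009 -87.87129231 231.46032702] [ 3.14104056e+00 -4.31364474e-04  1.27300806e+00] 3.25 [-0.80884941 -0.83574989 -0.48065765]
cam at [464. -19. 373.]
wheel [(0.87, [516.0, 3.0, 46.0], [296.0, 71.0])]
peg_top [(0.97, [512.0, 2.0, 50.0], [292.0, 72.0]), (0.66, [520.0, 12.0, 69.0], [300.0, 56.0])]
pawl []
tab_top []
ring [(0.68, [304.0, 122.0, 16.0], [82.0, 25.0]), (0.62, [518.0, 12.0, 66.0], [298.0, 57.0])]
0 [521.  12.  50.] [298.  58.]
-58 [504. -43. 110.] [305. 117.]
78 [544.  87. 116.] [315. -72.]
112 [554. 119.  66.] [306. -85.]
```

View pics/w0.png

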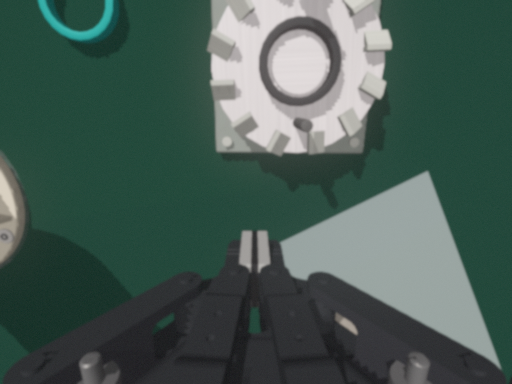

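The wrist view has the stand level, so the yaw is right. The ring is at (300,60), predicted (298,58), and the peg top is at about (303,123). I'll move over the wheel for one closer look.

>>> servo_tool([
  [0,[20,15,0],[0,0,0]],
  [0,[20,15,0],[0,0,0]],
  [0,[20,15,0],[0,0,0]],
  [0,[0,0,0],[0,0,0]],
])

```text
clock: 4.05
eef_pos: [503.7, -45.0, 231.1]
tcp_rot: [3.141, -0.0, 1.271]
contact_force: [-0.4, 0.1, 0.9]
opening: -0.0
```

Run:
```python
from h import *
s=sense();print(s["eef_pos"],s["tcp_rot"],s["clock"])
im=grab_frame("wrist")
print("cam at",w("wrist",[0,0,0]).round())
for t in("wheel","peg_top","pawl","tab_top","ring"):
    print(t,[(round(b["conf"],2),w("wrist",b["centre"]).round().tolist(),px("wrist",w("wrist",b["centre"])).round().tolist()) for b in boxes_of("wrist",t)[:3]])
for m in trace("wrist","ring")[:2]:
    p=np.argwhere(m["mask"])[:,::-1].astype(np.float32);(c,rad)=cv2.minEnclosingCircle(p); print(c,rad,ray("wrist",c,62).round(1))
c=np.array([521,12.5]);u=np.array([.297,.955])
im=im.copy()
for r,z in((0,50),(-58,110),(78,116),(112,66)):
    P=np.append(c+r*u,z); q=px("wrist",P); print(r,P.round(),q.round()); cv2.drawMarker(im,tuple(int(i) for i in q),(0,0,255),0,8,1)
cv2.imwrite("pics/w1.png",cv2.resize(im[:300,130:480],(700,600),interpolation=cv2.INTER_CUBIC))
```

```text
[503.73118171 -45.03964655 231.10136198] [ 3.14146528e+00 -1.42684518e-04  1.27089716e+00] 4.05
cam at [525.  25. 372.]
wheel [(0.74, [523.0, 14.0, 45.0], [256.0, 116.0])]
peg_top [(0.64, [519.0, 16.0, 53.0], [253.0, 116.0])]
pawl [(0.92, [545.0, 84.0, 79.0], [257.0, 36.0])]
tab_top [(0.55, [547.0, 83.0, 77.0], [260.0, 37.0])]
ring [(0.85, [516.0, 9.0, 65.0], [251.0, 124.0]), (0.74, [307.0, 153.0, 16.0], [43.0, 54.0])]
(254.22842407226562, 120.97715759277344) 40.20025634765625 [519.3  10.3  62. ]
(47.0, 56.0) 43.41668701171875 [338.6 133.2  62. ]
0 [521.  12.  50.] [255. 118.]
-58 [504. -43. 110.] [255. 182.]
78 [544.  87. 116.] [255.  21.]
112 [554. 119.  66.] [255.  -4.]
```

View pics/w1.png

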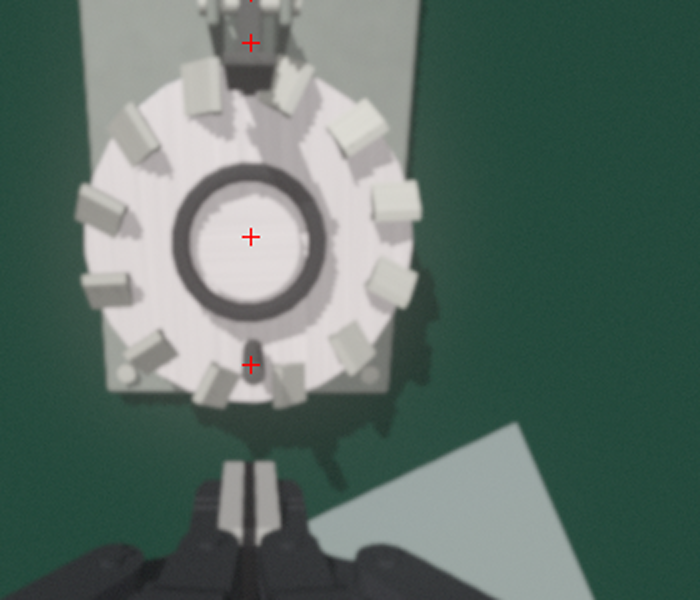

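The close view confirms everything is aligned: ring centre at about (254,121), peg at (257,186), pawl tab at about (255,21). Now I'll bring the finger down between the tab and the ring.

>>> servo_tool([
  [0,[35,0,0],[0,0,0]],
  [0,[35,0,0],[0,0,0]],
  [0,[33,0,0],[0,0,0]],
  [0,[0,0,30],[0,0,0]],
  [0,[0,0,30],[0,0,0]],
  [0,[0,0,30],[0,0,0]],
  [0,[0,0,33],[0,0,0]],
  [0,[0,0,0],[0,0,0]],
])

```text
clock: 5.4
eef_pos: [530.8, 52.0, 106.5]
tcp_rot: [-3.137, 0.002, 1.269]
contact_force: [-0.3, 0.1, -0.2]
opening: 0.0
```

>>> servo_tool([
  [0,[7,0,0],[0,0,0]],
  [0,[7,0,0],[0,0,0]],
  [0,[7,0,0],[0,0,0]],
  [0,[0,0,0],[0,0,0]],
])

```text
clock: 5.9
eef_pos: [539.6, 73.0, 108.9]
tcp_rot: [3.14, -0.0, 1.27]
contact_force: [-0.7, -1.1, 0.1]
opening: 0.004
```

Run:
```python
from h import *
s=sense();d=s["eef_pos"][:2]-[520,10.5];print("stand xy",d@[.955,-.297],d@[.297,.955],s["eef_pos"][2],s["contact_force"])
a=grab_frame("wrist");b=grab_frame("scene")[170:270,210:310]
cv2.imwrite("pics/p1.png",np.hstack([cv2.resize(a,(400,300)),cv2.resize(b,(300,300),interpolation=cv2.INTER_CUBIC)]))
```

```text
stand xy 0.10603342884060041 65.52406899976775 108.87255444702387 [-0.66922074 -1.12865068  0.1251998 ]
```

View pics/p1.png

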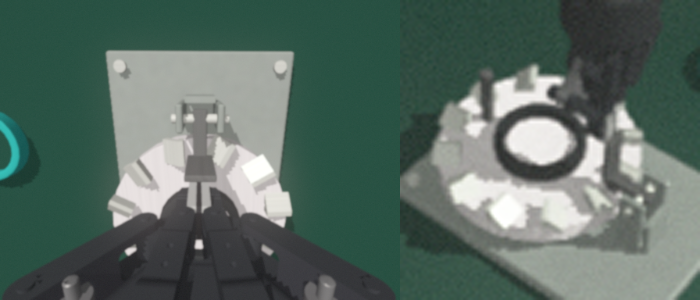

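The finger is centred on the tab and just touching it (tab at (200,160) in the wrist view, about 1 N). Next I push outward.

>>> servo_tool([
  [0,[8,0,0],[0,0,0]],
  [0,[8,0,0],[0,0,0]],
  [0,[8,0,0],[0,0,0]],
  [0,[8,0,0],[0,0,0]],
  [0,[8,0,0],[0,0,0]],
  [0,[8,0,0],[0,0,0]],
  [0,[6,0,0],[0,0,0]],
  [0,[0,0,0],[0,0,0]],
])

```text
clock: 7.0
eef_pos: [554.9, 124.5, 108.0]
tcp_rot: [-3.141, 0.0, 1.27]
contact_force: [0.1, -0.3, -0.6]
opening: 0.006
```

>>> servo_tool([
  [0,[0,0,-20],[0,0,0]],
  [0,[-25,0,-15],[0,0,0]],
  [0,[-25,0,0],[0,0,0]],
  [0,[-25,0,0],[0,0,0]],
  [0,[0,0,0],[0,0,0]],
])

```text
clock: 7.62
eef_pos: [532.1, 51.1, 143.1]
tcp_rot: [-3.141, 0.0, 1.267]
contact_force: [0.5, 0.7, -0.5]
opening: 0.006
```

Run:
```python
from h import *
s=sense();d=s["eef_pos"][:2]-[520,10.5];print("stand xy",d@[.955,-.297],d@[.297,.955],s["eef_pos"][2],s["contact_force"],s["clock"])
a=grab_frame("wrist");b=grab_frame("scene")[170:270,210:310]
cv2.imwrite("pics/p2.png",np.hstack([cv2.resize(a,(400,300)),cv2.resize(b,(300,300),interpolation=cv2.INTER_CUBIC)]))
```

```text
stand xy -0.5479657015747375 42.3980685820994 143.12015176351449 [ 0.53866547  0.65880051 -0.47686036] 7.625
```

View pics/p2.png

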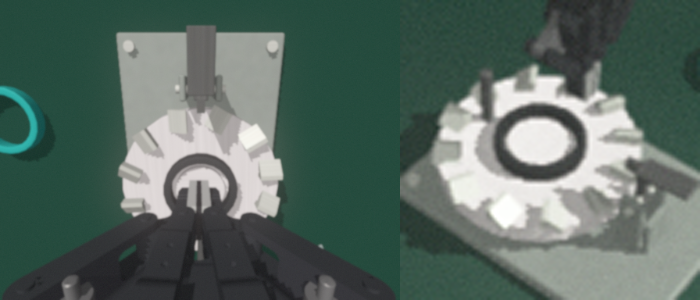

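The pawl is thrown back: in the wrist view its tab points outward at (200,45), and the finger is clear. Next I straddle the peg.

>>> servo_tool([
  [32,[-35,0,0],[0,0,0]],
  [32,[-35,1,0],[0,0,0]],
  [32,[-30,0,0],[0,0,0]],
  [32,[0,0,0],[0,0,0]],
  [32,[0,0,0],[0,0,0]],
])

```text
clock: 8.35
eef_pos: [504.6, -42.6, 143.3]
tcp_rot: [3.141, -0.0, 1.269]
contact_force: [0.2, 0.2, -0.3]
opening: 0.373
```

Run:
```python
from h import *
s=sense();d=s["eef_pos"][:2]-[520,10.5];print("stand xy",d@[.955,-.297],d@[.297,.955],s["eef_pos"][2],s["contact_force"],s["opening"])
a=grab_frame("wrist");b=grab_frame("scene")[170:270,210:310]
cv2.imwrite("pics/p3.png",np.hstack([cv2.resize(a,(500,375)),cv2.resize(b,(300,375),interpolation=cv2.INTER_CUBIC)]))
```

```text
stand xy 1.110390554560599 -55.30153059081235 143.31559574908925 [ 0.20476015  0.15927884 -0.3172281 ] 0.37349120035100203
```

View pics/p3.png

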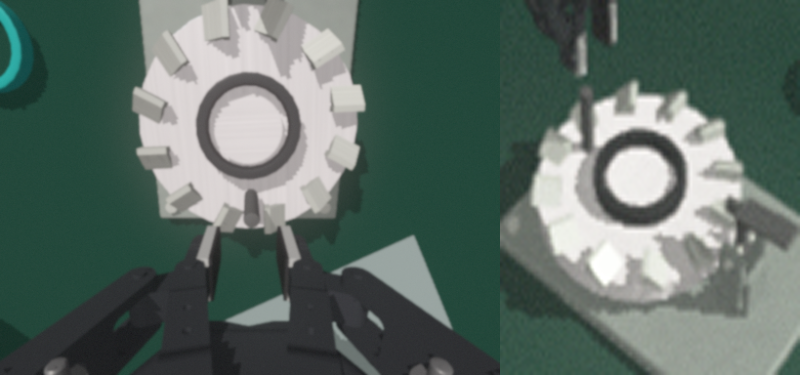

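The peg (251,208) lies midway between the pads (212 to 285). Now down, narrow the gap and check.

>>> servo_tool([
  [32,[-3,0,15],[0,0,0]],
  [32,[0,0,20],[0,0,0]],
  [32,[0,0,20],[0,0,0]],
  [16,[0,0,0],[0,0,0]],
  [16,[0,0,0],[0,0,0]],
  [16,[0,0,0],[0,0,0]],
])

```text
clock: 9.2
eef_pos: [503.5, -46.2, 88.8]
tcp_rot: [3.141, -0.0, 1.27]
contact_force: [0.6, -0.0, 1.0]
opening: 0.187
```

>>> servo_tool([
  [16,[1,-7,0],[0,0,0]],
  [16,[1,-6,0],[0,0,0]],
  [16,[1.5,-6,0],[0,0,0]],
  [16,[2,-6,0],[0,0,0]],
  [16,[3,-5.5,0],[0,0,0]],
  [16,[0,0,0],[0,0,0]],
  [16,[0,0,0],[0,0,0]],
])

```text
clock: 10.07
eef_pos: [476.3, -28.9, 88.2]
tcp_rot: [-3.141, -0.0, 1.27]
contact_force: [0.5, 0.3, -0.1]
opening: 0.188
```

Run:
```python
from h import *
s=sense();d=s["eef_pos"][:2]-[520,10.5];print("stand xy",d@[.955,-.297],d@[.297,.955],s["eef_pos"][2],s["contact_force"],s["opening"])
```

```text
stand xy -29.982358374556764 -50.60642356310028 88.15494452099331 [ 0.47062704  0.28300708 -0.06201274] 0.18772274356225002
```

>>> servo_tool([
  [32,[0,0,0],[0,0,0]],
  [32,[0,0,0],[0,0,0]],
  [32,[0,0,-25],[0,0,0]],
  [32,[0,0,-35],[0,0,0]],
  [0,[0,0,-40],[0,0,0]],
  [0,[0,0,-40],[0,0,0]],
  [0,[0,0,0],[0,0,0]],
  [0,[0,0,0],[0,0,0]],
])

```text
clock: 11.08
eef_pos: [476.1, -29.1, 227.7]
tcp_rot: [-3.141, 0.0, 1.269]
contact_force: [0.2, -0.1, -0.8]
opening: 0.003
```

Run:
```python
from h import *
s=sense();d=s["eef_pos"][:2]-[520,10.5];print("stand xy",d@[.955,-.297],d@[.297,.955],s["eef_pos"],s["contact_force"],s["opening"])
a=grab_frame("wrist").copy()
for r,an,z in((0,0,50),(58,-120,110),(58,-120,50),(80,90,62),(80,120,62),(80,60,62)):
    an=np.radians(an); xs,ys=r*np.cos(an),r*np.sin(an)
    P=[520+.955*xs+.297*ys,10.5-.297*xs+.955*ys,z]; q=px("wrist",P); print(q.round());cv2.drawMarker(a,tuple(int(i) for i in q),(0,0,255),0,8,1)
cv2.imwrite("pics/p4.png",cv2.resize(a,(768,576),interpolation=cv2.INTER_CUBIC))
```

```text
stand xy -30.143969204285 -50.84964902084044 [476.12043147 -29.0993897  227.70259185] [ 0.22177859 -0.05926892 -0.81085946] 0.0033063961660714887
[282. 128.]
[256. 186.]
[256. 172.]
[286.  46.]
[245.  58.]
[325.  58.]
```

View pics/p4.png

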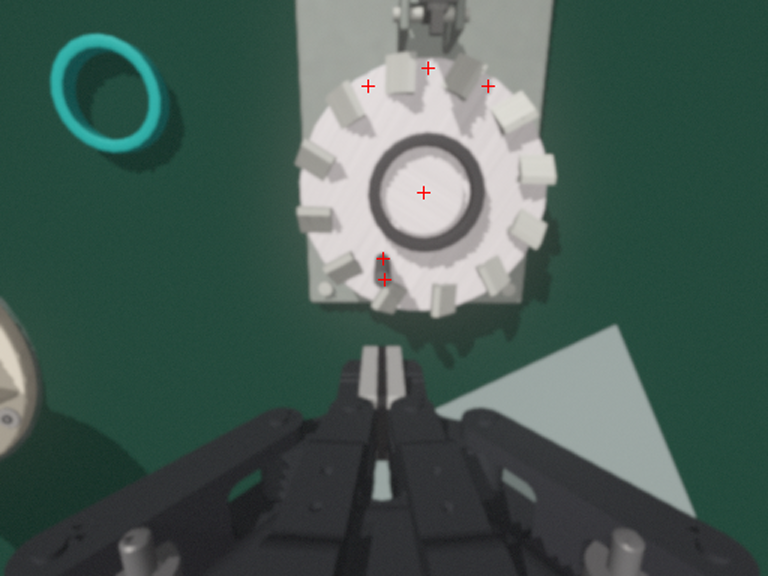

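The peg matches the predicted -30° position (about (383,262) in the view), and a notch lies at (430,70) under the nose between teeth (401,75) and (463,75). Next I go around to the outer side of the tab.

>>> servo_tool([
  [0,[40,6,0],[0,0,0]],
  [0,[40,6,0],[0,0,0]],
  [0,[40,6,0],[0,0,0]],
  [0,[40,6,0],[0,0,0]],
  [0,[40,6,0],[0,0,0]],
  [0,[36,0,0],[0,0,0]],
  [0,[0,0,0],[0,0,0]],
  [0,[0,0,0],[0,0,0]],
])

```text
clock: 12.12
eef_pos: [574.3, 186.7, 226.8]
tcp_rot: [-3.139, 0.002, 1.27]
contact_force: [-0.4, -1.0, -0.1]
opening: -0.0
```

Run:
```python
from h import *
s=sense();d=s["eef_pos"][:2]-[520,10.5];print("stand xy",d@[.955,-.297],d@[.297,.955],s["eef_pos"],s["tcp_rot"],s["contact_force"])
```

```text
stand xy -0.4539949931376839 184.44972181282273 [574.3352877  186.74307996 226.82166134] [-3.13949839e+00  1.87953527e-03  1.26985412e+00] [-0.35575987 -0.96745866 -0.06118812]
```

>>> servo_tool([
  [0,[0,0,35],[0,0,0]],
  [0,[0,0,35],[0,0,0]],
  [0,[0,0,35],[0,0,0]],
  [0,[0,0,31],[0,0,0]],
  [0,[-8,0,0],[0,0,0]],
  [0,[-8,0,0],[0,0,0]],
  [0,[-8,0,0],[0,0,0]],
  [0,[0,0,0],[0,0,0]],
])

```text
clock: 13.12
eef_pos: [568.5, 163.7, 93.4]
tcp_rot: [3.14, -0.001, 1.269]
contact_force: [0.3, 0.4, 0.4]
opening: -0.002
```

>>> servo_tool([
  [0,[-7,0,0],[0,0,0]],
  [0,[-7,0,0],[0,0,0]],
  [0,[-7,0,0],[0,0,0]],
  [0,[-7,0,0],[0,0,0]],
  [0,[0,0,0],[0,0,0]],
  [0,[0,0,0],[0,0,0]],
])

```text
clock: 13.88
eef_pos: [559.9, 137.7, 92.3]
tcp_rot: [3.141, -0.0, 1.269]
contact_force: [0.1, 0.2, -0.3]
opening: -0.001
```

>>> servo_tool([
  [0,[20,0,0],[0,0,0]],
  [0,[20,0,0],[0,0,0]],
  [0,[0,0,-40],[0,0,0]],
  [0,[0,0,-40],[0,0,0]],
  [0,[0,0,-40],[0,0,0]],
  [0,[-50,0,0],[0,0,0]],
  [0,[-50,0,0],[0,0,0]],
  [0,[-50,0,0],[0,0,0]],
])

```text
clock: 14.88
eef_pos: [527.4, 32.7, 212.7]
tcp_rot: [3.141, -0.0, 1.271]
contact_force: [0.2, -0.4, -0.5]
opening: -0.005
```

>>> servo_tool([
  [0,[-50,0,0],[0,0,0]],
  [0,[0,0,0],[0,0,0]],
  [0,[0,0,0],[0,0,0]],
])

```text
clock: 15.25
eef_pos: [513.2, -14.2, 212.5]
tcp_rot: [3.141, -0.001, 1.269]
contact_force: [-0.3, 0.0, -0.5]
opening: 0.003
```

Run:
```python
from h import *
s=sense();d=s["eef_pos"][:2]-[520,10.5];print("stand xy",d@[.955,-.297],d@[.297,.955],s["eef_pos"],s["contact_force"])
a=grab_frame("wrist").copy();b=grab_frame("scene")[170:270,210:310]
for P0 in((0,78,116),(0,112,66),(-29,-50,110)):
    x,y,z=P0;q=px("wrist",[520+.955*x+.297*y,10.5-.297*x+.955*y,z]);print(P0,q.round())
cv2.imwrite("pics/p5.png",np.hstack([cv2.resize(a[:300,100:400],(400,400)),cv2.resize(b,(400,400),interpolation=cv2.INTER_CUBIC)]))
```

```text
stand xy 0.8141831054147435 -25.5889369180445 [513.17922666 -14.17347355 212.54052363] [-0.25821543  0.03616784 -0.5100564 ]
(0, 78, 116) [254.  67.]
(0, 112, 66) [254.  34.]
(-29, -50, 110) [223. 217.]
```

View pics/p5.png

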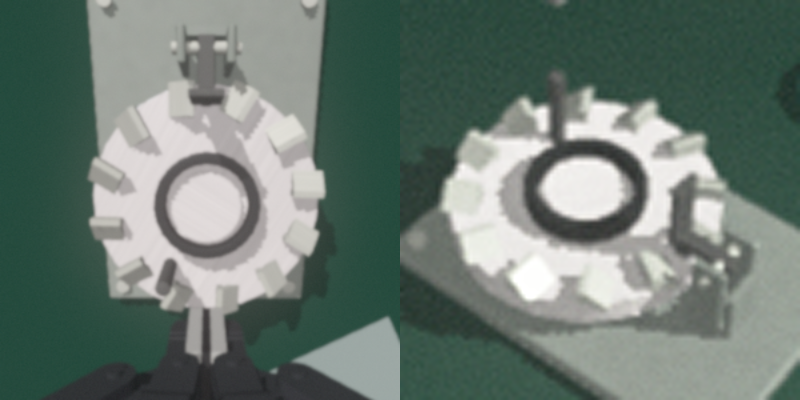

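The pawl is back down between the teeth (tab at (207,97)) and the peg is one notch round. I'll compare the pawl with the start pictures numerically to confirm it is fully down.

Run:
```python
from h import *
a=cv2.imread("pics/scene0.png");b=grab_frame("scene");t0=cv2.imread("pics/top0.png");t=grab_frame("top")
g=lambda x:cv2.cvtColor(x,cv2.COLOR_BGR2GRAY).astype(np.float32)
x,y=274,208
for n,A,B,(x0,x1,y0,y1) in(("tab",a,b,(276,292,214,236)),("plate ref",a,b,(295,330,225,270))):
    A,B=g(A[y0:y1,x0:x1]),g(B[y0:y1,x0:x1]); print(n,np.abs(A-B).mean(),cv2.phaseCorrelate(A,B))
big=[cv2.resize(i[205:245,265:305],(400,400),interpolation=cv2.INTER_CUBIC) for i in(a,b)]
cv2.imwrite("pics/cmp.png",np.hstack(big))
```

```text
tab 12.480114 ((-0.13468309503661402, 0.23111985543071434), 0.9552130978554487)
plate ref 2.12127 ((-0.06085257757694862, 0.34911675776455553), 0.9953435373894962)
```

View pics/cmp.png

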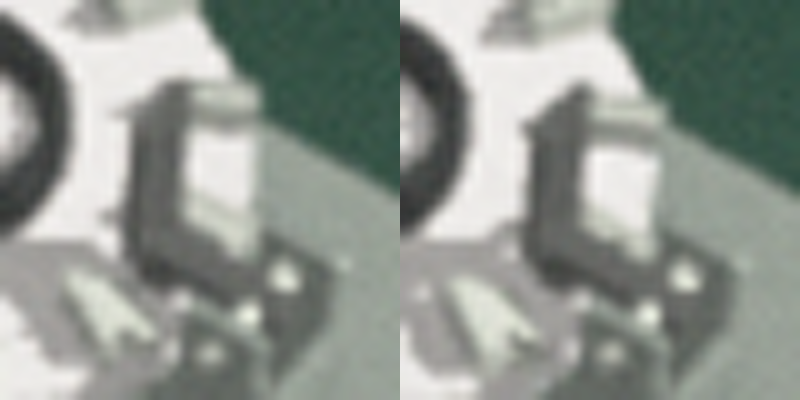

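The pawl is seated the same way as at the start; its shift between pictures matches the plate's to within 0.15 px. The arm is clear, so I'm handing in.

```bash
python3 -c "
from rig import *
print(sense()['clock'],sign_off())"
```

```text
the job is handed in; nothing more can be done
15.45 None
```

The job is handed in at 15.45 s, and my last checks showed the wheel one notch back with the pawl down in the new notch. `sign_off` reports no verdict, so these rest on my own images and force readings.

- **What I did:** I pushed the pawl's tab outward with the closed fingertips until it stayed open. I moved the peg about 30° clockwise between the loosely set fingers, then tipped the pawl over again from the outside.
- **Wheel:** in the picture taken just after the push, the peg matched the predicted -30° position to about 1.5 mm.
- **Pawl:** compared with the start picture, its position shifted no more than the fixed plate did (within about 0.15 px). By eye its tab top looked up to about 0.4 px off, roughly 0.02 rad.
- **Ring:** it still lies centred on its seat.
- **Contact:** every force reading was under 2 N, and the arm was clear of everything at the end.
- **Not checked:** I took no final measurement of the spare ring, the wrapped disc or the caliper. The arm stayed above or well away from them throughout.

No check failed or disagreed.

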